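Open the battery box: press the snap tab, push the cover off

TASK

Open the battery box on the bench: with the fingertips, press the snap tab that stands in front of its cover all the way in, then push the released cover along the runners until it is completely clear of the battery compartment and lies flat on the runners. Press and push only - do not lift the cover - and leave the iron weight, the moisture tin and the vial beside the box where they stand.

Things in the scene. Friction and masses are not known exactly. Their poses are not given: they have to be found in the camera images.
- battery_box: Grey battery box fixed to the bench, 260 (x) x 107 (y) x 46 mm. Origin: centre of underside; x = the way the cover slides off, z up. Compartment x -0.12..-0.02; open runners on to an end stop at x 0.122 (45 mm high). Ledges carrying the cover: tops z 40 mm, 72 mm apart; side fences to z 46; rear wall x -0.130..-0.1215, z 45. The snap tab (x -0.008..0.036) blocks the cover's front edge.
- cover: Loose aluminium cover, about 0.14 kg: plate 110 (x) x 92 (y) x 5 mm with a cross rib near its rear end (70 mm long, 7 thick, 14 above the plate). Origin: centre of underside; axes as the box's. In the box's frame it starts at x -0.065, z 0.040; it clears the compartment from x 0.035 and meets the end stop at x 0.067. It slides on the ledges with 1 to 2 N.
- push_face (a point): Middle of the rear face of the cover's rib, 7 mm above the cover's plate and 7 mm below the rib's top (52 mm above the bench): push here along the box's +x. Behind it lie 3 mm of plate and the rear wall, all flat at 45 mm, so a fingertip can stand behind the rib just above the plate.
- tab_pad (a point): Centre of the flat top of the snap tab, a plastic block, top 44 mm (box x) by 26 mm (box y), finely ribbed. It stands 52 mm above the bench when out (7 mm above the cover's plate) and 36 mm when fully in.
- snap_tab (a joint): How far the snap tab is pressed straight down, m: about 0 (up to 0.003 at the start) out, 0.016 fully in against its stop. The cover is free from about 0.013. It needs about 4 N plus a little for speed, and stays where it is pressed.
- weight: Dark iron balance weight with a knob, 46 mm across, 42 mm high, on the bench beside the box; origin at the centre of its underside. Bystander.
- tin: Aluminium moisture tin with its lid on, 69 mm across, 44 mm high, on the bench beside the box; origin at the centre of its underside. Bystander.
- vial: Sample vial with a black screw cap, 24 mm across, 57 mm high, on the bench beside the box; origin at the centre of its underside. Bystander.
Not all that is in view belongs to the job. Leave any red look-alike of the cover alone.

How it is judged:
By the outcome, as a careful person would: the job done as asked, in the order asked, and still so for the second after the job is handed in, with the robot touching nothing.
It also fails if it takes over 48 s, if anything falls off the work surface, if the arm or the gripper's body presses on something with over 40 N, if the wrist force passes 120 N, or if a joint passes its speed limit or range.

ROBOT

A 7-joint arm with a two-finger parallel gripper is mounted at the origin on a cart in front of the work surface, level with it; the furniture and walls round the work are solid. World frame = base frame: x ahead of the robot, y to its left, z up, the work surface at z = 0. Lengths are in m, angles in rad, forces in N, time in s.
With the tool pointing down it reaches from about 0.425 to 0.925 m from the base axis. Payload 6.8 kg.
Tool frame: the origin (TCP) lies on the front face of the gripper's body, between the roots of the fingers; the fingertips stand 73 mm ahead of it and the grasp point (between the pads) lies 54 mm ahead of it (tcp_to_tips is the distance from the TCP to the fingertips, in m); z points along the fingers, x is the direction in which the jaws open and shut, and the axes are right-handed (so a half turn about z gives the same grasp; the last joint's range is limited). The gripper opens to 85 mm and grips with 20 to 120 N. Pads are 22 mm wide; open, the fingers measure 114 mm over their backs; the gripper's body (76 mm by 85 mm) begins 54 mm behind the grasp point. The pads swing forward as they close: fully open they stand 13 mm farther back than shut.
Start: joints at [1.138, 0.477, 0.022, 1.555, -0.011, 1.109, -0.083], TCP at [0.215, -0.64, 0.304] pointing down, gripper open.
Joint ranges: [-2.96, 2.96], [-0.34, 2.1], [-1.41, 1.46], [0.24, 2.44], [-1.37, 4.51], [0.17, 1.92], [-2.96, 2.96]. Speed limits (rad/s): [2.39, 2.39, 3.14, 3.14, 3.14, 3.14, 3.14].

INTERFACE

Orientations are given as a unit quaternion [w, x, y, z].
In Python, from station import get_obs, read_camera, hand_in, look_for, silhouettes, tcp_to_tips gives the robot as it stands. The module is installed in compiled form; this text tells all that it offers.
- The arm moves only by the tool apply_moves, never from a script. Its argument "moves" is a list of rows, each a list of 3 entries, a list of its own where there are three numbers: the shift along the tool's x, y, z in units of 25 mm (1.0 is 25 mm), then the turn, a rotation vector about the tool's x, y, z in units of 10 degrees (1.0 is 10 degrees), then the gripper's target within -1 to 1 (fully open at 1, half-way at 0, shut at -1). In form: [[[dx, dy, dz], [rx, ry, rz], jaw], ...]. A call has 1 to 20 rows; each row is the pose to reach, as a shift and turn from the pose commanded when the call began, along the tool's axes at that moment; what a row does not reach only later rows make up. A row lasts 1/8 s, in which the tool goes at most 62.5 mm and 10.7 degrees, less where a joint would pass 70% of its speed; a pose out of reach is approached as far as the arm can. A call with a gripper value outside its range is refused whole. The fingers move at their own pace and stop on an object; "force" is the grip in N (left out, the last holds). Time passes only in rows, so rows that repeat a pose let the fingers close. It gives the time, the measured TCP pose, the force and the opening at its end, in the units of the state.
- get_obs(): the state, without advancing time (a new reading comes with each control period).
- read_camera(name): name is "scene" or "side" or "wrist"; returns a dict with "color" (400x640x3 uint8, red, green, blue), "mtx" (3x3 intrinsics, pixels), "eye" and "rotation" of the camera in the world; the wrist camera has in their place "hand_eye" (4x4, takes a point from camera to tool coordinates, whose origin is the TCP and whose axes are the tool frame's). Camera axes: x right, y up, looking along -z (the intrinsics and any distortion apply to the point x, -y, -z); pixel columns grow to the right and rows downward; lengths in m; the calibration is good to about 2 mm. A picture is of the moment at which its call begins: read the wrist's pose just before it. There is no depth.
- hand_in(): hands the job in, once; it reports no verdict.
Trained networks look in the newest picture that a camera, given by its name, has taken for a name from the list of things; names that differ only in an ending like _2 or _b are one class to them, and where a whole thing is asked for, a point or a joint stands for the part that bears it (a point fixed in the world has none). Each returns a list of dicts, best first, with "conf" (0 to 1); they miss things now and then, are a little off and sometimes report something else, mostly with a low value. They report only what shows in the picture. A call takes as long as a camera call. They do not tell look-alikes from the thing itself.
- look_for(camera, query): "pixel" ([row, column] in pixels, amid what is visible of it).
- silhouettes(camera, query): "mask" (400x640 bool, what is visible of it) and "pixel" ([row, column] in pixels, amid what is visible of it).
The state is a dict: "t": time; "q": joint angles; "joint_vel": joint speeds; "joint_torque": joint torques, N m; "eef_pos": TCP position; "tool_rot": TCP orientation; "contact_force": force on the tool from outside, world axes, zero at the start; "torque": the same for the moment, N m; "gripper_width": opening from 0.0 (shut) to 1.0 (fully open).
Only numpy, scipy, OpenCV 4.12 (cv2) and the standard library are available. Lean on these libraries where they do the work, as an engineer would, in place of code of your own. Each camera call takes 0.05 s, during which the arm holds its last target.

## Working session

There is one attempt and no reset: what is moved stays moved. The work goes in short steps, Python scripts to look and compute and a tool call to move; the robot and the scene stay as the last step left them, time stands still between calls to the robot, and variables do not carry over. Pictures are saved under pics/ and viewed, and the job is handed in when it is done.

Besides the shell and the picture viewer there is one more tool, called after "Emit:" as name(argument=value, ...), one argument or row to a line, values as JSON. apply_moves: Moves the arm, as the interface text tells. Its arguments: {"type":"object","properties":{"moves":{"type":"array"},"force":{"type":"number"}},"required":["moves"]}

```bash
mkdir -p pics; cat > h.py <<'E'
import numpy as np, cv2
from station import *
from scipy.spatial.transform import Rotation as R
def cam(n):
    o=get_obs(); c=read_camera(n)
    K=np.array(c['mtx'])
    if 'hand_eye' in c:
        q=o['tool_rot']; T=np.eye(4); T[:3,:3]=R.from_quat([q[1],q[2],q[3],q[0]]).as_matrix(); T[:3,3]=o['eef_pos']
        M=T@np.array(c['hand_eye'])
    else:
        M=np.eye(4); r=np.array(c['rotation'])
        M[:3,:3]=r if r.shape==(3,3) else R.from_quat([r[1],r[2],r[3],r[0]]).as_matrix(); M[:3,3]=c['eye']
    return c,K,M
def ray(K,M,px,z):
    r,c=px; d=np.linalg.inv(K)@[c,r,1]; d=M[:3,:3]@(d*[1,-1,-1]); e=M[:3,3]
    return e+d*(z-e[2])/d[2]
def proj(K,M,P):
    p=(np.atleast_2d(P)-M[:3,3])@M[:3,:3]*[1,-1,-1]; u=p@K.T; return u[:,:2]/u[:,2:]
def save(n,im): cv2.imwrite('pics/'+n+'.png',im[:,:,::-1])
E
python3 - <<'E'
from h import *
np.set_printoptions(precision=4,suppress=True)
o=get_obs();print({k:np.round(v,3) for k,v in o.items()},tcp_to_tips)
for n in ['scene','side','wrist']:
    c,K,M=cam(n); save(n+'0',c['color']); print(n,list(c.keys()),K.tolist(),M.tolist())
    for q in ['battery_box','cover','push_face','tab_pad','weight','tin','vial']:
        z={'battery_box':.045,'cover':.045,'push_face':.052,'tab_pad':.052}.get(q,.04)
        for d in look_for(n,q)[:3]: print(q,d['conf'],np.round(d['pixel'],1),ray(K,M,d['pixel'],z))
E
```

```text
{'t': np.float64(0.0), 'q': array([ 1.138,  0.478,  0.022,  1.556, -0.011,  1.109, -0.083]), 'joint_vel': array([-0.001, -0.001, -0.   , -0.   , -0.   ,  0.   ,  0.001]), 'joint_torque': array([  0.001, -59.646,   1.608, -28.12 ,   0.012,   0.009,  -0.   ]), 'eef_pos': array([ 0.215, -0.639,  0.303]), 'tool_rot': array([-0.   ,  0.812, -0.583, -0.001]), 'contact_force': array([ 0.62 , -0.165, -1.495]), 'torque': array([-0.075,  0.028,  0.008]), 'gripper_width': np.float64(0.999)} 0.0726
scene ['color', 'mtx', 'eye', 'rotation'] [[381.02519231438083, 0.0, 313.1807118188316], [0.0, 381.02519231438083, 198.51628900875417], [0.0, 0.0, 1.0]] [[0.9010957709166512, 0.3108321038248779, -0.30234056106967644, 0.2673935235099247], [-0.433349133761597, 0.6701757427518078, -0.6025553933831614, -0.4082106287717846], [0.015327749482553693, 0.6739791369611253, 0.7385913505023851, 0.6840497908764867], [0.0, 0.0, 0.0, 1.0]]
battery_box 0.79 [222.8 334. ] [0.539  0.0307 0.045 ]
cover 0.95 [179.1 325. ] [0.5817 0.1577 0.045 ]
cover 0.78 [196.5 231.7] [0.3637 0.1966 0.045 ]
push_face 0.77 [196.1 230. ] [
[... 868 characters left out ...]
220.6] [0.3551 0.1591 0.052 ]
push_face 0.82 [179.1 336.9] [0.5746 0.1556 0.052 ]
tab_pad 0.76 [204.8 338.7] [0.5465 0.0662 0.052 ]
weight 0.92 [280.3 346.8] [ 0.4957 -0.1123  0.04  ]
tin 0.93 [197.9 390. ] [0.6527 0.0814 0.04  ]
vial 0.77 [216.4 398.1] [0.6396 0.0201 0.04  ]
wrist ['color', 'mtx', 'hand_eye'] [[324.32073341471005, 0.0, 320.18877509940546], [0.0, 324.32073341471005, 197.46765594084607], [0.0, 0.0, 1.0]] [[0.3198904561019593, 0.894935829685165, 0.3110626252711896, 0.2958310411351859], [-0.9474545257449609, 0.3022046402276461, 0.10489173976185767, -0.6122541123130084], [-0.00013319260744834113, -0.3282715585770464, 0.9445833822850822, 0.3736410481269858], [0.0, 0.0, 0.0, 1.0]]
```

```bash
python3 - <<'E'
import cv2
for n in ['scene0','side0']:
    im=cv2.imread(f'pics/{n}.png'); cv2.imwrite(f'pics/{n}c.png',cv2.resize(im[130:330,190:460],None,fx=2.96,fy=2.96,interpolation=cv2.INTER_CUBIC))
E
```

```text
(no output)
```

View pics/scene0c.png

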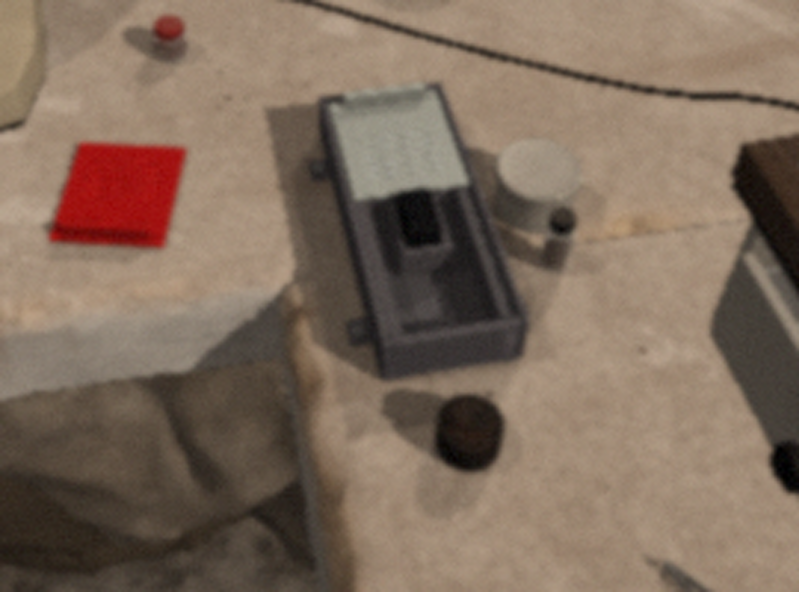

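View pics/side0c.png

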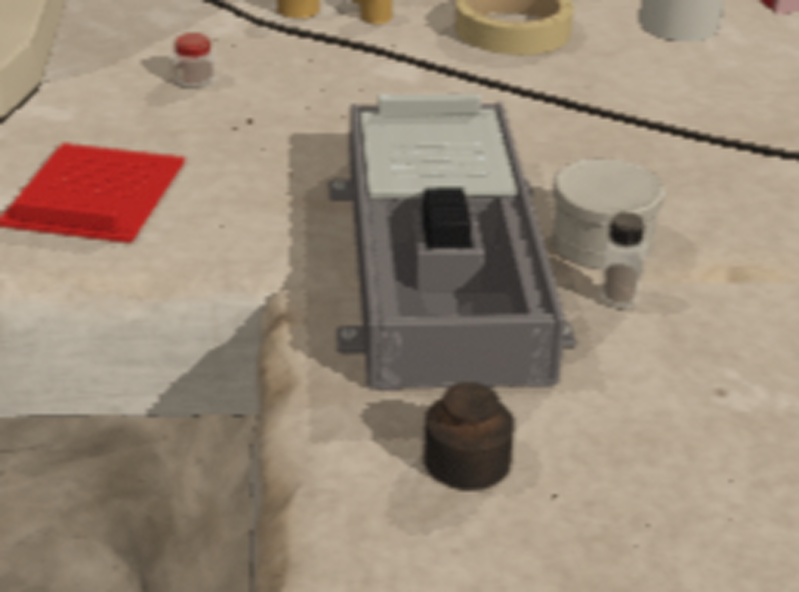

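View pics/side0.png

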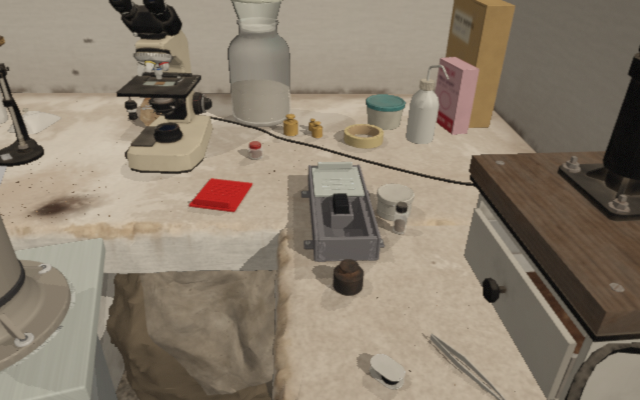

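The side picture shows two covers. The red slab at pixel (195,222) lies loose on the bench. The pale plate at (180,336) sits in the grey box and has its rib at the far end, so it fits the description and is the one to push. The black tab is at (205,339) and the box slides towards the weight at (280,347). Next I fit the box pose.

```bash
cat > fit.py <<'E'
from h import *
from scipy.optimize import minimize
import itertools
def boxpts(x0,x1,y0,y1,z0,z1): return np.array(list(itertools.product([x0,x1],[y0,y1],[z0,z1])))
def tf(p,P):
    c,s=np.cos(p[2]),np.sin(p[2]); return P@np.array([[c,s,0],[-s,c,0],[0,0,1]])+[p[0],p[1],0]
def hullmask(K,M,P,S=2):
    m=np.zeros((400*S,640*S),np.uint8); h=cv2.convexHull((proj(K,M,P)*S).astype(np.float32)).astype(np.int32); cv2.fillConvexPoly(m,h,1); return m
if __name__=='__main__':
    obs=[]
    for n in ['scene','side']:
        c,K,M=cam(n); u=np.zeros((400,640),bool)
        for q in ['battery_box','cover','snap_tab']:
            for d in silhouettes(n,q)[:1]:
                print(n,q,d['conf'],d['pixel'],d['mask'].sum()); u|=d['mask']
        cs=[d['mask'] for d in silhouettes(n,'cover')[:1]][0]
        obs.append((n,K,M,cv2.resize(u.astype(np.uint8),None,fx=2,fy=2,interpolation=0),c['color'],cs))
    B=boxpts(-.13,.13,-.0535,.0535,0,.046)
    def cost(p,oo): 
        return sum(1-(lambda h:(h&o[3]).sum()/(h|o[3]).sum())(hullmask(o[1],o[2],tf(p,B))) for o in oo)
    for oo in (obs,obs[:1],obs[1:]):
        best=None
        for yaw in (-1.3,-1.5,-1.7):
            r=minimize(cost,[.55,.07,yaw],args=(oo,),method='Nelder-Mead',options=dict(initial_simplex=[[.55,.07,yaw],[.58,.07,yaw],[.55,.1,yaw],[.55,.07,yaw+.15]],maxiter=400,xatol=1e-4,fatol=1e-5))
            if best is None or r.fun<best.fun: best=r
        print([o[0] for o in oo],best.x,best.fun)
        if len(oo)==2: p=best.x
    for o in obs:
        im=cv2.resize(o[4],None,fx=3,fy=3,interpolation=cv2.INTER_CUBIC)
        def draw(P,col):
            pp=((proj(o[1],o[2],tf(p,np.array(P)))+.5)*3).astype(int); cv2.polylines(im,[pp.reshape(-1,1,2)],True,col,1)
        def rect(a,b,y,z,col): draw([[a,-y,z],[b,-y,z],[b,y,z],[a,y,z]],col)
        rect(-.13,.13,.0535,.046,(255,0,0)); rect(-.12,-.01,.046,.045,(0,255,0)); rect(-.008,.036,.013,.052,(255,255,0)); rect(-.13,.13,.0535,0,(0,0,255))
        rect(-.117,-.110,.035,.059,(255,0,255))
        save(o[0]+'_fit',im[420:840,800:1250])
E
python3 fit.py; python3 -c "
import cv2,numpy as np
cv2.imwrite('pics/fit.png',cv2.resize(np.hstack([cv2.imread('pics/scene_fit.png'),cv2.imread('pics/side_fit.png')]),(800,373)))"
```

```text
scene battery_box 0.93 [223.3, 332.5] 3493
scene cover 0.9 [178.2, 323.6] 1320
scene snap_tab 0.59 [202.2, 328.9] 200
side battery_box 0.72 [227.4, 346.5] 4661
side cover 0.86 [182.7, 336.0] 1529
side snap_tab 0.75 [203.1, 339.0] 330
['scene', 'side'] [ 0.56291459  0.10234755 -1.81675879] 0.1606505525469648
['scene'] [ 0.56608686  0.10137917 -1.82603375] 0.06743575778580979
['side'] [ 0.56168984  0.10412907 -1.82074618] 0.05923619595633156
```

View pics/scene_fit.png

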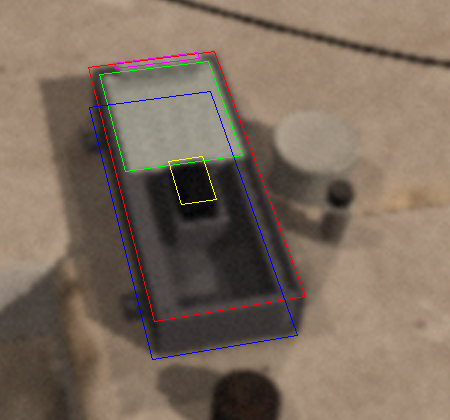

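View pics/side_fit.png

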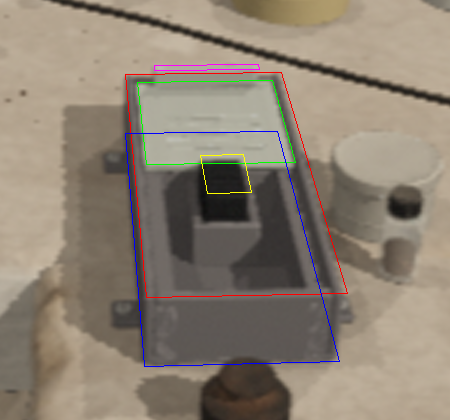

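```bash
cat > cf.py <<'E'
from h import *
from fit import tf
from scipy.optimize import least_squares
O={'side':[([-.13,-.0535,.046],(350,105)),([-.13,.0535,.046],(500,105)),([.13,-.0535,.046],(370,320)),([.13,.0535,.046],(556,318)),([.13,-.0535,0],(372,388)),([.13,.0535,0],(556,384))],
'scene':[([-.13,-.0535,.046],(320,100)),([-.13,.0535,.046],(440,85)),([.13,.0535,.046],(524,323)),([.13,-.0535,0],(388,379)),([.13,.0535,0],(522,357))]}
L={n:cam(n) for n in O}
def f(p):
    r=[]
    for n in O:
        _,K,M=L[n]
        u=proj(K,M,tf(p,np.array([a for a,b in O[n]]))); b=np.array([b for a,b in O[n]])/2.96+[190,130]-.4
        r.append((u-b).ravel())
    return np.concatenate(r)
r=least_squares(f,[.56,.1,-1.7]); print(r.x); print(np.round(r.fun.reshape(-1,2),1))
p=r.x
print('tab',tf(p,np.array([[.014,0,.052]])),'pf',tf(p,np.array([[-.117,0,.052]])))
E
python3 cf.py
```

```text
[ 0.56260175  0.10309889 -1.82004066]
[[ 0.2 -0.9]
 [ 1.5 -1.4]
 [-0.3  0.7]
 [ 3.8  0. ]
 [-1.4  0.7]
 [ 1.4  0.6]
 [-2.  -1.7]
 [-0.7 -1.8]
 [ 0.9 -0.3]
 [-4.1  1.3]
 [-1.   0.9]]
tab [[0.55914834 0.0895315  0.052     ]] pf [[0.59146234 0.21648349 0.052     ]]
```

Emit:
apply_moves(
  moves=[
    [[-2,-1.9,0],[0,0,0.3],0.5],
    [[-4,-3.8,0],[0,0,0.6],0],
    [[-6,-5.7,0],[0,0,0.9],-1],
    [[-8,-7.6,0],[0,0,1.2],-1],
    [[-10,-9.5,0],[0,0,1.5],-1],
    [[-12,-11.4,0],[0,0,1.8],-1],
    [[-14,-13.3,0],[0,0,2.1],-1],
    [[-16,-15.2,0],[0,0,2.4],-1],
    [[-18,-17.1,0.4],[0,0,2.7],-1],
    [[-20,-19,0.8],[0,0,3],-1],
    [[-22,-20.9,1.2],[0,0,3.2],-1],
    [[-23.6,-22.5,1.6],[0,0,3.3],-1],
    [[-23.6,-22.5,1.6],[0,0,3.3],-1],
    [[-23.6,-22.5,1.6],[0,0,3.3],-1],
    [[-23.6,-22.5,1.6],[0,0,3.3],-1],
  ],
)

```text
t: 3.68
eef_pos: [0.5601, 0.0989, 0.2636]
tool_rot: [-0.0, -0.613, 0.79, 0.0]
contact_force: [-0.3, -1.1, -0.1]
gripper_width: -0.004
```

```bash
python3 - <<'E'
from h import *
c,K,M=cam('wrist'); save('wrist1',c['color']);print(M)
for q in ['battery_box','cover','push_face','tab_pad','weight','tin','vial']:
    z={'battery_box':.045,'cover':.045,'push_face':.052,'tab_pad':.052}.get(q,.04)
    for d in look_for('wrist',q)[:3]: print(q,d['conf'],np.round(d['pixel'],1),ray(K,M,d['pixel'],z))
E
```

```text
[[-2.46968349e-01  9.15059096e-01  3.18862802e-01  6.42362829e-01]
 [-9.69023514e-01 -2.33301053e-01 -8.10188149e-02  7.82886206e-02]
 [ 2.54023901e-04 -3.28994635e-01  9.44331756e-01  3.33286010e-01]
 [ 0.00000000e+00  0.00000000e+00  0.00000000e+00  1.00000000e+00]]
battery_box 0.9 [166.2 365.6] [0.56402385 0.05549905 0.045     ]
push_face 0.78 [176.1 248.3] [0.58301369 0.15994389 0.052     ]
push_face 0.71 [312.5 216.6] [0.4505145  0.23912255 0.052     ]
tab_pad 0.86 [177.5 333.5] [0.56285046 0.08612814 0.052     ]
tab_pad 0.72 [174.3 247.4] [0.58480081 0.16019498 0.052     ]
tab_pad 0.16 [169.2 367.5] [0.5628215  0.05496552 0.052     ]
weight 0.85 [173.3 504.4] [ 0.52399813 -0.06908437  0.04      ]
tin 0.94 [ 50.5 295.4] [0.67312211 0.09152883 0.04      ]
vial 0.81 [ 62.  369.9] [0.64927652 0.03356278 0.04      ]
vial 0.61 [174.2 247.7] [0.58236769 0.16338689 0.04      ]
```

View pics/wrist1.png

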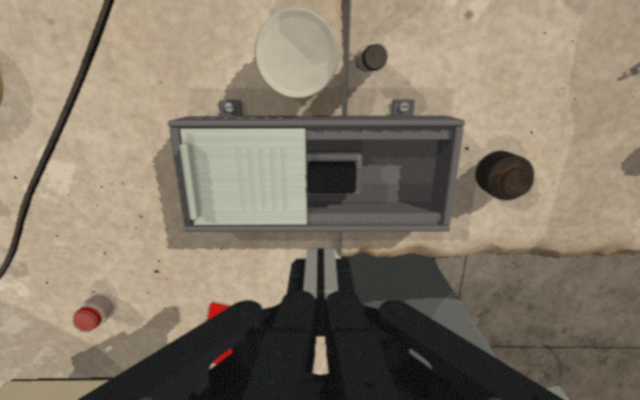

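The overhead wrist view shows the box, with the cover on the left and its rib at column 188. The black tab is at (177,333), and the weight, tin and vial are clear of the slide. I'll enlarge it for a precise fit.

```bash
python3 - <<'E'
import cv2
im=cv2.imread('pics/wrist1.png'); cv2.imwrite('pics/w1c.png',cv2.resize(im[105:245,160:475],None,fx=2.5,fy=2.5,interpolation=cv2.INTER_CUBIC))
E
```

```text
(no output)
```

View pics/w1c.png

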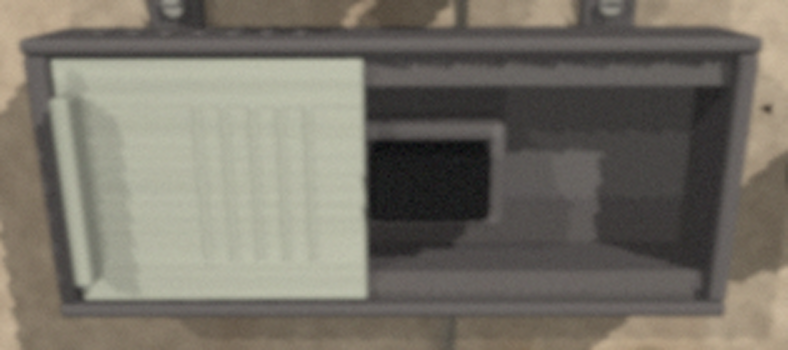

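```bash
cat > wf.py <<'E'
from h import *
from fit import tf
from scipy.optimize import least_squares
c,K,M=cam('wrist')
O=[([-.13,.0535,.046],(23,40)),([.13,.0535,.046],(760,40)),([-.13,-.0535,.046],(65,313)),([.13,-.0535,.046],(722,313)),
([-.010,.046,.045],(364,58)),([-.010,-.046,.045],(366,298)),([-.12,.046,.045],(52,59)),
([.036,.013,.052],(492,140)),([.036,-.013,.052],(490,219)),([-.117,.035,.059],(50,98)),([-.117,-.035,.059],(78,286))]
A=np.array([a for a,b in O]);b=np.array([b for a,b in O])/2.5+[160,105]-.3
f=lambda p:(proj(K,M,tf(p,A))-b).ravel()
r=least_squares(f,[.56,.1,-1.8],loss='soft_l1'); print(r.x); print(np.round(f(r.x).reshape(-1,2),1))
p=r.x
print('tab',tf(p,np.array([[.014,0,.052]])),'pf',tf(p,np.array([[-.117,0,.052]])))
o=get_obs(); q=o['tool_rot']; Rt=R.from_quat([q[1],q[2],q[3],q[0]]).as_matrix()
print('tool x yaw',np.arctan2(Rt[1,0],Rt[0,0]), o['eef_pos'])
for nm,P in (('tab',[.014,0,.0]),('rear',[-.117-.0145,0,0])):
    d=tf(p,np.array([P]))[0]-o['eef_pos']; print(nm,Rt.T@d/.025)
E
python3 wf.py
```

```text
[ 0.56422757  0.10039397 -1.81768872]
[[-2.2 -1. ]
 [ 2.9 -2.5]
 [-1.4  2. ]
 [ 2.4  0.8]
 [-0.1 -0.3]
 [ 1.  -0. ]
 [-0.5 -0.1]
 [ 0.8  5.3]
 [ 0.7  1.4]
 [-1.  -0.5]
 [-1.   0.5]]
tab [[0.56080608 0.0868185  0.052     ]] pf [[0.59282141 0.21384613 0.052     ]]
tool x yaw -1.8228262976695855 [0.56021743 0.09837937 0.26413109]
tab [ 0.44174342 -0.13413151 10.56530394]
rear [-5.37817977 -0.104231   10.56517669]
```

Emit:
apply_moves(
  moves=[
    [[0.2,-0.1,1.5],[0,0,0],-1],
    [[0.44,-0.16,3],[0,0,0],-1],
    [[0.44,-0.16,4.2],[0,0,0],-1],
    [[0.44,-0.16,4.9],[0,0,0],-1],
    [[0.44,-0.16,5.2],[0,0,0],-1],
    [[0.44,-0.16,5.2],[0,0,0],-1],
    [[0.44,-0.16,5.2],[0,0,0],-1],
  ],
)

```text
t: 5.0
eef_pos: [0.5621, 0.0875, 0.135]
tool_rot: [0.001, -0.613, 0.79, -0.0]
contact_force: [0.3, -0.3, -0.4]
gripper_width: 0.001
```

```bash
python3 - <<'E'
from h import *
ims=[]
for n in ['scene','side','wrist']:
    c,K,M=cam(n); im=c['color']
    im= im[150:270,250:430] if n!='wrist' else im[100:300,180:480]
    ims.append(cv2.resize(im,(400,267),interpolation=cv2.INTER_CUBIC))
save('p2',np.vstack([np.hstack(ims[:2]),np.hstack([ims[2],ims[2]*0])])); print(get_obs()['eef_pos'],get_obs()['contact_force'])
E
```

```text
[0.56184075 0.08736465 0.13471907] [-0.37714247 -0.23979737 -0.67144766]
```

View pics/p2.png

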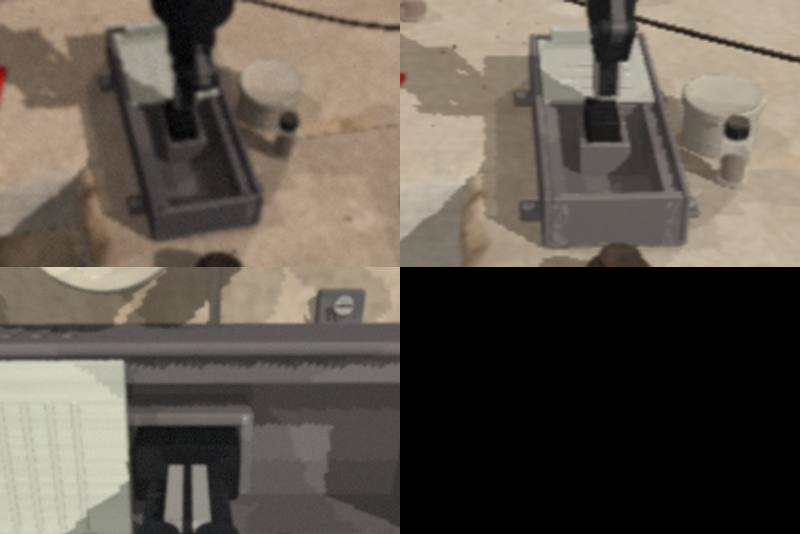

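The tips stand centred over the tab, clear of the cover edge. Pressing slowly.

Emit:
apply_moves(
  moves=[
    [[0,0,0.2],[0,0,0],-1],
    [[0,0,0.35],[0,0,0],-1],
    [[0,0,0.45],[0,0,0],-1],
    [[0,0,0.55],[0,0,0],-1],
    [[0,0,0.65],[0,0,0],-1],
  ],
)

```text
t: 5.78
eef_pos: [0.5612, 0.0873, 0.1176]
tool_rot: [-0.0, -0.613, 0.79, 0.0]
contact_force: [-2.5, -0.9, 3.3]
gripper_width: -0.001
```

Emit:
apply_moves(
  moves=[
    [[0,0,0.1],[0,0,0],-1],
    [[0,0,0.2],[0,0,0],-1],
    [[0,0,0.25],[0,0,0],-1],
    [[0,0,0.3],[0,0,0],-1],
    [[0,0,0.35],[0,0,0],-1],
  ],
)

```text
t: 6.4
eef_pos: [0.5612, 0.0873, 0.1088]
tool_rot: [-0.0, -0.613, 0.79, 0.0]
contact_force: [-2.8, 0.5, 3.8]
gripper_width: -0.002
```

Emit:
apply_moves(
  moves=[
    [[0,0,0.04],[0,0,0],-1],
    [[0,0,0.08],[0,0,0],-1],
    [[0,0,0.08],[0,0,0],-1],
  ],
)

```text
t: 6.78
eef_pos: [0.5613, 0.0873, 0.1085]
tool_rot: [-0.0, -0.613, 0.79, -0.0]
contact_force: [-8.1, -1.5, 21.3]
gripper_width: 0.002
```

The force jumped to 21 N at a tip height of 36 mm, so the tab is at its stop. I'll lift, move behind the rib and look.

Emit:
apply_moves(
  moves=[
    [[0,0,-0.5],[0,0,0],-1],
    [[0,0,-1.5],[0,0,0],-1],
    [[0,0,-2.4],[0,0,0],-1],
    [[-1,0,-2.6],[0,0,0],-1],
    [[-2.5,0,-2.6],[0,0,0],-1],
    [[-4.5,0,-2.6],[0,0,0],-1],
    [[-6.2,0,-2.6],[0,0,0],-1],
    [[-6.5,0,-2.6],[0,0,0],-1],
    [[-6.5,0,-2.6],[0,0,0],-1],
  ],
)

```text
t: 7.9
eef_pos: [0.6019, 0.2446, 0.1717]
tool_rot: [-0.0, -0.613, 0.79, -0.0]
contact_force: [-0.1, -0.3, -0.4]
gripper_width: -0.001
```

```bash
python3 - <<'E'
from h import *
ims=[]
for n in ['scene','side','wrist']:
    c,K,M=cam(n); im=c['color']
    if n=='wrist': print(M.tolist()); save('w3',im)
    im= im[140:260,250:430] if n!='wrist' else im[100:400,110:560]
    ims.append(cv2.resize(im,(400,267),interpolation=cv2.INTER_CUBIC))
save('p3',np.vstack([np.hstack(ims[:2]),np.hstack([ims[2],ims[2]*0])])); print(get_obs()['eef_pos'],get_obs()['contact_force'])
E
```

```text
[[-0.24964590228381572, 0.9145871701106151, 0.31813084060171487, 0.68416110211721], [-0.9683366407766719, -0.23614007455952113, -0.08100626714255868, 0.22190146732507068], [0.0010361477922349704, -0.32828063216717196, 0.9445796699811363, 0.24137819588132248], [0.0, 0.0, 0.0, 1.0]]
[0.6020098  0.24251016 0.17172292] [-0.01961178 -0.76798096 -0.30044164]
```

View pics/p3.png

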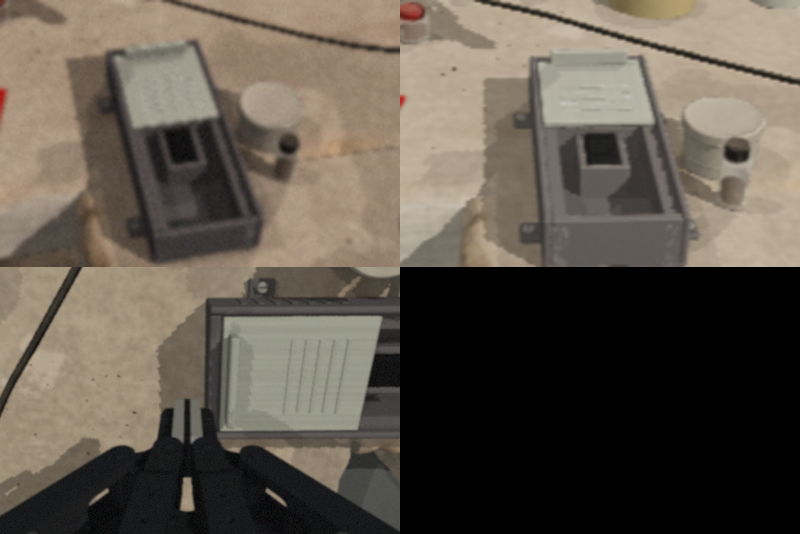

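View pics/w3.png

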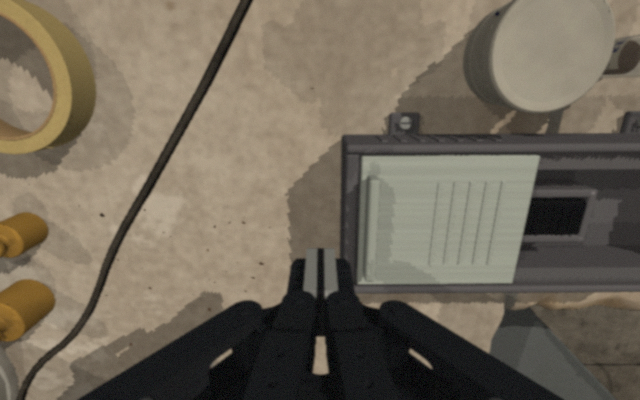

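Emit:
apply_moves(
  moves=[
    [[0,0.05,0.8],[0,0,0],-1],
    [[0,0.05,1.5],[0,0,0],-1],
    [[0,0.05,1.9],[0,0,0],-1],
    [[0,0.05,1.93],[0,0,0],-1],
    [[0.2,0.05,1.93],[0,0,0],-1],
    [[0.4,0.05,1.93],[0,0,0],-1],
    [[0.6,0.05,1.93],[0,0,0],-1],
    [[0.8,0.05,1.93],[0,0,0],-1],
    [[1,0.05,1.93],[0,0,0],-1],
    [[1.2,0.05,1.93],[0,0,0],-1],
    [[1.4,0.05,1.93],[0,0,0],-1],
    [[1.4,0.05,1.93],[0,0,0],-1],
  ],
)

```text
t: 9.55
eef_pos: [0.5919, 0.2106, 0.1238]
tool_rot: [-0.0, -0.613, 0.79, -0.0]
contact_force: [-0.4, 0.1, -0.2]
gripper_width: 0.003
```

```bash
python3 - <<'E'
from h import *
ims=[]
for n in ['scene','side','wrist']:
    c,K,M=cam(n); im=c['color']
    im= im[140:260,250:430] if n!='wrist' else im[130:330,260:560]
    ims.append(cv2.resize(im,(400,267),interpolation=cv2.INTER_CUBIC))
save('p4',np.vstack([np.hstack(ims[:2]),np.hstack([ims[2],ims[2]*0])])); print(get_obs()['eef_pos'],get_obs()['contact_force'])
E
```

```text
[0.59171746 0.21080108 0.12344815] [0.7029092  0.06409922 0.17444631]
```

View pics/p4.png

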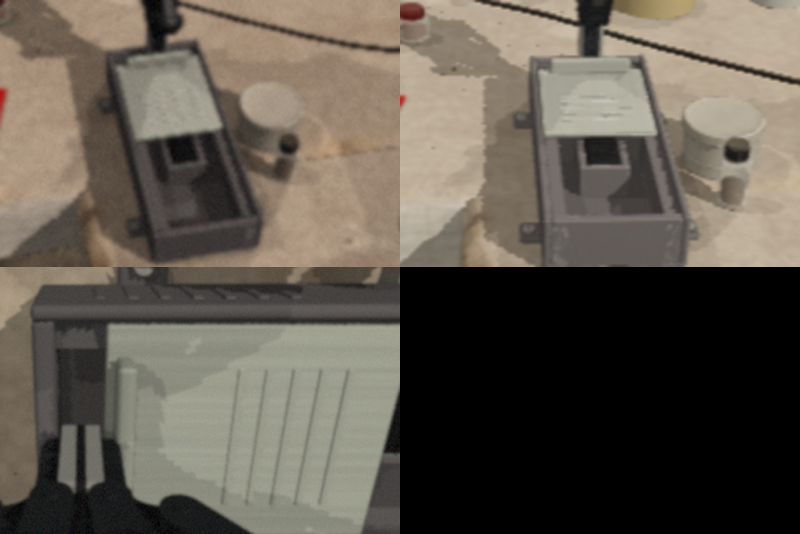

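The cover is sliding with the finger behind its rib. I'll go on pushing.

Emit:
apply_moves(
  moves=[
    [[0.25,0,0],[0,0,0],-1],
    [[0.5,0,0],[0,0,0],-1],
    [[0.75,0,0],[0,0,0],-1],
    [[1,0,0],[0,0,0],-1],
    [[1.25,0,0],[0,0,0],-1],
    [[1.5,0,0],[0,0,0],-1],
    [[1.75,0,0],[0,0,0],-1],
    [[2,0,0],[0,0,0],-1],
    [[2.25,0,0],[0,0,0],-1],
    [[2.5,0,0],[0,0,0],-1],
    [[2.75,0,0],[0,0,0],-1],
    [[3,0,0],[0,0,0],-1],
    [[3.25,0,0],[0,0,0],-1],
    [[3.5,0,0],[0,0,0],-1],
    [[3.7,0,0],[0,0,0],-1],
    [[3.9,0,0],[0,0,0],-1],
    [[4,0,0],[0,0,0],-1],
    [[4,0,0],[0,0,0],-1],
  ],
)

```text
t: 11.95
eef_pos: [0.5669, 0.1139, 0.1236]
tool_rot: [-0.0, -0.613, 0.79, -0.0]
contact_force: [0.3, 0.7, 0.1]
gripper_width: 0.0
```

```bash
python3 - <<'E'
from h import *
ims=[]
for n in ['scene','side','wrist']:
    c,K,M=cam(n); im=c['color']
    im= im[140:260,250:430] if n!='wrist' else im[100:300,200:500]
    ims.append(cv2.resize(im,(400,267),interpolation=cv2.INTER_CUBIC))
save('p5',np.vstack([np.hstack(ims[:2]),np.hstack([ims[2],ims[2]*0])])); print(get_obs()['eef_pos'],get_obs()['contact_force'])
E
```

```text
[0.56697276 0.11419859 0.12363299] [ 0.76490634  0.32636075 -0.15111269]
```

View pics/p5.png

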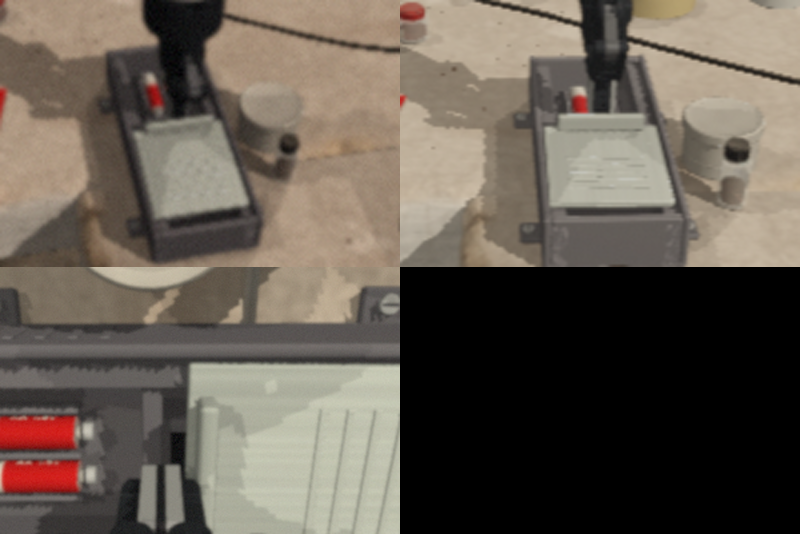

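Backing off the rib, then lifting clear for a check.

Emit:
apply_moves(
  moves=[
    [[-0.2,0,0],[0,0,0],-1],
    [[-0.5,0,0],[0,0,0],-1],
    [[-0.8,0,-0.5],[0,0,0],-1],
    [[-1,0,-1.5],[0,0,0],-1],
    [[-1,0,-3],[0,0,0],-1],
    [[-1,0,-4.5],[0,0,0],-1],
    [[-0.5,0,-5.6],[0,0,0],-1],
    [[0.4,0,-5.6],[0,0,0],-1],
    [[0.5,0,-5.6],[0,0,0],-1],
    [[0.5,0,-5.6],[0,0,0],-1],
  ],
)

```text
t: 13.35
eef_pos: [0.5638, 0.1029, 0.2638]
tool_rot: [0.0, -0.613, 0.79, 0.0]
contact_force: [0.6, 0.7, 0.1]
gripper_width: 0.0
```

```bash
python3 - <<'E'
from h import *
from fit import tf
p=[0.56422757,0.10039397,-1.81768872]
c,K,M=cam('wrist'); im=c['color'].copy()
big=cv2.resize(im,None,fx=2.5,fy=2.5,interpolation=cv2.INTER_CUBIC)
for x,col in ((.035,(255,0,0)),(.052,(0,255,0)),(.067,(0,0,255))):
    P=np.array([[x-.055,-.046,.045],[x+.055,-.046,.045],[x+.055,.046,.045],[x-.055,.046,.045]])
    cv2.polylines(big,[((proj(K,M,tf(p,P))+.3)*2.5).astype(int).reshape(-1,1,2)],True,col,1)
save('w6',big[240:620,380:1180])
s=cam('side')[0]['color']; save('s6',cv2.resize(s[130:300,250:460],None,fx=3.5,fy=3.5,interpolation=cv2.INTER_CUBIC))
for n in ['side','wrist']:
    for q in ['weight','tin','vial']:
        c,K,M=cam(n)
        for d in look_for(n,q)[:1]: print(n,q,d['conf'],d['pixel'],ray(K,M,d['pixel'],.04))
print(get_obs()['contact_force'])
E
```

```text
side weight 0.88 [279.7, 346.0] [ 0.49506144 -0.11077936  0.04      ]
side tin 0.74 [198.5, 391.0] [0.65351514 0.07892871 0.04      ]
side vial 0.61 [215.0, 396.9] [0.6395864  0.02473263 0.04      ]
wrist weight 0.68 [178.8, 508.4] [ 0.5215928  -0.06851495  0.04      ]
wrist tin 0.65 [58.0, 299.7] [0.67064176 0.09302718 0.04      ]
wrist vial 0.42 [176.4, 505.5] [ 0.52455001 -0.06647389  0.04      ]
[ 0.18023236  0.93864871 -0.45623276]
```

View pics/w6.png

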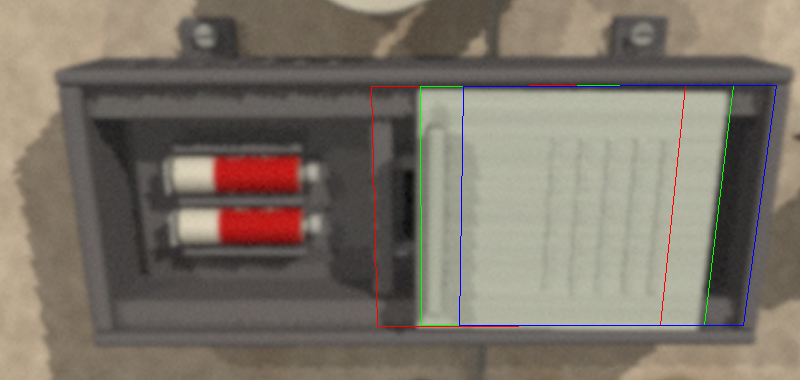

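View pics/s6.png

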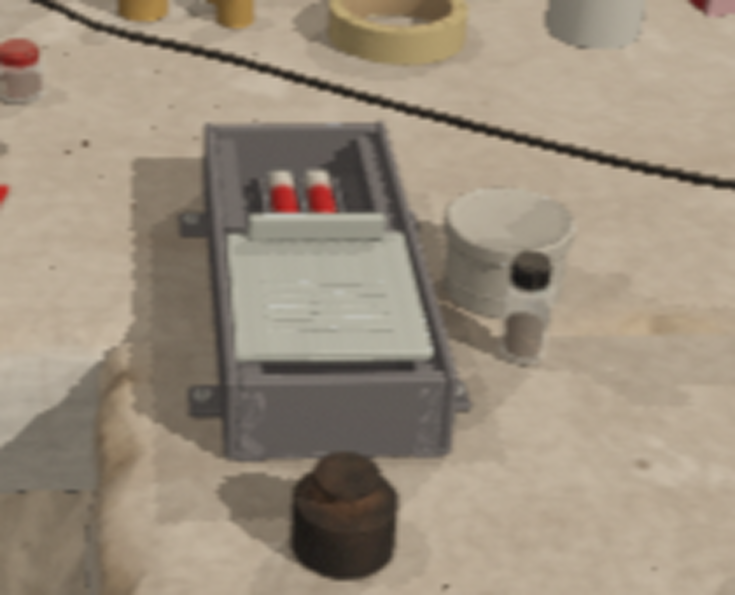

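The wrist view shows the cover lying flat at about x = 0.051, close to the green outline, with its rear edge 16 mm past the compartment. The compartment is fully open, and the weight, tin and vial have not moved. Handing in.

```bash
python3 -c "
from station import *
print(hand_in())"
```

```text
the job is handed in; nothing more can be done
None
```

The battery box is open, and I handed the job in after about 14 s of the 48 s allowed; no verdict was reported.

- **Tab:** I pressed it down with the closed fingertips. It moved at about 4 N, and the force rose to 21 N with the tips at 36 mm, so it is fully in against its stop. The later pictures show it sunk in its housing.
- **Cover:** I pushed it from behind the rib, without lifting, to about box x = 0.051. It is clear of the compartment from 0.035 and would meet the end stop at 0.067. The last wrist and side pictures show it lying flat on the runners with the batteries exposed.
- **Bystanders:** The weight and tin were found again within about 4 mm of where they stood at the start. The side camera found the vial about 5 mm from its first reading, which I take as detection noise, since the picture shows it standing as before. The wrist camera's last "vial" detection was actually the weight, at low confidence, so I ignored it. I left the red look-alike cover alone.
- **Box pose fit:** My fit of the box pose left up to 3 pixels of error at the outer corners and about 5 at one corner of the tab. The cover's own edges agreed to within about 1 pixel.

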